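# Clear the work board and tip the cased moulds onto it

### The job

Sweep the plaster trimmings off the work board into the steel scrap tray with the bench scraper (any that drop on the bench may be picked up by hand). Once the board is clear, bring every standing mould upright up to the board until its foot butts the near edge, squarely, and there push its top over so that it tips onto the board; then push it on until it lies flat with its foot end flush with that edge, pointing straight away from it. Leave all the trimmings in the tray, the scraper standing in its rack, and the jar, tin, mallet and bust where they are.

Things in the scene. Friction and masses are not known exactly. Their poses are not given: they have to be found in the camera images.
- board: the thick wooden work board, fixed to the bench: 180 (its x) x 280 (its y) x 28 high, flat and bare on top, with square edges. Origin at the centre of its underside, on the bench; the near long edge, towards the robot, lies at its x = -90 mm and is the stop the moulds are tipped over. The tray butts one short end of it and the scraper rack the other; which end is which varies
- tray: the open sheet-steel scrap tray, fixed against one short end of the board: outside 180 (its x, along the end of the board) x 130 (its y) x 24 high, walls and floor 3 mm, so its rim is 4 mm below the board's top. Origin at the centre of its underside, on the bench; axes parallel to the board's
- rack: the dark wooden rack for the scraper, fixed 35 mm off the other short end of the board: 156 (its x) x 62 (its y) x 78 high, with one slot 12 mm wide (its y) and 130 mm long (its x), open at the top, floor 4 mm above the bench. Origin at the centre of its underside, on the bench; axes parallel to the board's
- scraper: the bench scraper, 160 g: steel blade 110 wide (its x) x 4 thick (its y) x 75 tall, with a wooden grip 110 x 22 thick x 34 tall along its top edge. Origin at the middle of the blade's lower edge, z up: the grip spans 75 to 109 mm above it. It starts standing in the rack's slot, blade on the slot's floor (origin 4 mm over the bench), grip 1 mm above the rack; it draws straight up
- mould1: a tall plywood-cased plaster mould, 60 x 60 x 180 high, 0.5 to 0.85 kg, pour hole in its top. Origin: centre of its underside, z along its length. It starts upright on the bench, 20 to 75 mm short of the board's near edge and not square to it. Pushed at its top it tips, balances on the board's edge at some 25 degrees, then falls, sliding back some 30 mm. There are two, alike
- mould2: a tall plywood-cased plaster mould, 60 x 60 x 180 high, 0.5 to 0.85 kg, pour hole in its top. Origin: centre of its underside, z along its length. It starts upright on the bench, 20 to 75 mm short of the board's near edge and not square to it. Pushed at its top it tips, balances on the board's edge at some 25 degrees, then falls, sliding back some 30 mm. There are two, alike
- trim1: a chunky white plaster trimming, 30 x 22 x 18 mm (x, y, height), about 14 g, lying on the board at the start; origin at its very centre. Three to five trimmings are present (the others read None throughout)
- trim2: a chunky white plaster trimming, 26 x 24 x 20 mm (x, y, height), about 14 g, lying on the board at the start; origin at its very centre. Three to five trimmings are present (the others read None throughout)
- trim3: a chunky white plaster trimming, 34 x 20 x 16 mm (x, y, height), about 14 g, lying on the board at the start; origin at its very centre. Three to five trimmings are present (the others read None throughout)
- trim4: a chunky white plaster trimming, 28 x 26 x 17 mm (x, y, height), about 14 g, lying on the board at the start; origin at its very centre. Three to five trimmings are present (the others read None throughout)
- trim5: a chunky white plaster trimming, 32 x 24 x 20 mm (x, y, height), about 14 g, lying on the board at the start; origin at its very centre. Three to five trimmings are present (the others read None throughout)
- jar: a lidded amber jar, 56 across, 75 high; it stands near the moulds and is to be left alone; origin at the centre of its foot
- mallet: a wooden carver's mallet standing on its head, 80 across, 200 high; it stands near the moulds and is to be left alone; origin at the centre of its foot
- bust: a small plaster bust on a block, 75 x 55, 96 high; it stands near the moulds and is to be left alone; origin at the centre of its foot
- tin: a plain tin can, 66 across, 65 high; it stands near the moulds and is to be left alone; origin at the centre of its foot
There are look-alikes about, which are no part of the job. What is shaped like the rack but purple or turquoise is not meant.

How it is judged:
By the outcome, as a careful person would: the job done as asked, in the order asked, and still so for the second after the job is handed in, with the robot touching nothing.
Of trim1, trim2, trim3, trim4, trim5 only 3 to 5 are there at a start; the rules pass over those that are not, and their reading is None.
At some moment in a run one of trim1, trim2, trim3, trim4, trim5 may be knocked a few centimetres aside while the robot is not near it.
Once in a run the grip may slacken for a moment while it holds something.
It also fails if it takes over 200 s, if anything falls off the work surface, if the arm or the gripper's body presses on something with over 40 N, if the wrist force passes 120 N, or if a joint passes its speed limit or range.

### The arm

A 7-joint arm with a two-finger parallel gripper is mounted at the origin on the work surface. World frame = base frame: x ahead of the robot, y to its left, z up, the work surface at z = 0. Lengths are in mm, angles in rad, forces in N, time in s.
With the tool pointing down it reaches from about 400 to 900 mm from the base axis. Payload 5.6 kg.
Tool frame: the origin (TCP) lies between the finger pads; the fingertips stand env.nose_length ahead of it and the grasp point (between the pads) lies 6 mm ahead of it (env.nose_length is the distance from the TCP to the fingertips, in mm); z points along the fingers, y is the line along which they close (so a half turn about z gives the same grasp; the last joint's range is limited). The gripper opens to 92 mm and grips with 3 to 60 N. Pads are 20 mm wide; open, the fingers measure 128 mm over their backs; the gripper's body (75 mm by 189 mm) begins 69 mm behind the grasp point.
Start: joints at [1.201, 0.468, -0.012, 1.603, 0.006, 1.071, -0.056], TCP at [208.619, -615.619, 239.592] pointing down, gripper open.
Joint ranges: [-2.53, 2.53], [-0.31, 2.02], [-1.57, 1.55], [0.28, 2.44], [-1.29, 4.43], [0.15, 1.84], [-2.92, 2.92]. Speed limits (rad/s): [2.57, 2.57, 3.14, 3.14, 3.14, 3.14, 3.14].

### API

Orientations are given as a rotation vector (axis times angle).
In Python, from bench import telemetry, camera, calibration, env gives the robot as it stands.
- The arm moves only by the tool send_rows, never from a script. Its argument "deltas" is text: rows parted by semicolons, each of 6 numbers parted by spaces: the shift along the tool's x, y, z in cm, then the turn, a rotation vector about the tool's x, y, z in rad. In form: dx dy dz ax ay az; .... A call has 1 to 8 rows; each row shifts and turns the commanded pose from where the row before left it, along the tool's axes as they then stand; what a row does not reach is not made up. A row lasts 1/12 s, in which the tool goes at most 41.7 mm and 7.16 degrees, less where a joint would pass 70% of its speed; a pose out of reach is approached as far as the arm can. A call with a gripper value outside its range is refused whole. "gripper" is the finger opening in cm, from 0 to 9.19, set as the call begins (left out, the last holds). The fingers move at their own pace and stop on an object; "force" is the grip in N (left out, the last holds). Time passes only in rows, so rows that do not move let the fingers close. It gives the time, the measured TCP pose, the force, the opening and the grip force at its end, in the units of the state.
- telemetry.state(): the state, without advancing time (a new reading comes with each control period).
- camera(name): name is "side" or "top"; returns the picture (420x560x3 uint8, red, green, blue); there is no depth.
- calibration(name): a dict with "camera_matrix" (3x3 intrinsics, pixels), "origin" and "orientation" of the camera in the world. Camera axes: x right, y up, looking along -z (the intrinsics and any distortion apply to the point x, -y, -z); pixel columns grow to the right and rows downward; lengths in mm; the calibration is good to about 2 mm. A picture is of the moment at which its call begins. calibration takes no time and is no camera call.
- env.finish_job(): hands the job in; it is judged then, once.
The state is a dict: "time": time; "joint_positions": joint angles; "qvel": joint speeds; "effort": joint torques, N m; "eef_pos": TCP position; "tcp_rot": TCP orientation; "force": force on the tool from outside, world axes, zero at the start; "ft_torque": the same for the moment, N m; "opening": finger opening in mm; "finger_force": force on a finger pad.
Only numpy, scipy, OpenCV 4.12 (cv2) and the standard library are available. Lean on these libraries where they do the work, as an engineer would, in place of code of your own. Each camera call takes 0.05 s, during which the arm holds its last target. There are 200 camera calls.

## Working session

There is one attempt and no reset: what is moved stays moved. The work goes in short steps, Python scripts to look and compute and a tool call to move; the robot and the scene stay as the last step left them, time stands still between calls to the robot, and variables do not carry over. Pictures are saved under pics/ and viewed, at most 14 in all, crops included, and the job is handed in when it is done.

Besides the shell and the picture viewer there is one more tool, called by a JSON object that holds its "name" and its "arguments". send_rows: Moves the arm, as the interface text tells. Its arguments: {"type":"object","properties":{"deltas":{"type":"string"},"gripper":{"type":"number"},"force":{"type":"number"}},"required":["deltas"]}

```bash
ls; mkdir -p pics; python3 - <<'E'
from bench import telemetry, camera, calibration, env
import cv2
print(env.nose_length, telemetry.state())
for n in("side","top"):
    im=camera(n); cv2.imwrite(f"pics/{n}0.png",cv2.resize(im[:,:,::-1],(800,600),interpolation=cv2.INTER_CUBIC)); print(calibration(n))
E
```

```text
pics
25.0 {'time': 0.0, 'joint_positions': array([ 1.20095989,  0.46834693, -0.01156516,  1.60362402,  0.00601423,
        1.07137783, -0.05628358]), 'qvel': array([ 2.15151682e-03, -7.23550257e-04, -2.43187003e-04, -2.56946024e-04,
        6.44850285e-05,  1.89534587e-05, -1.84366835e-03]), 'effort': array([ 2.11068791e-04, -5.20567560e+01, -1.22895560e-02, -2.43750519e+01,
       -5.67037915e-02,  1.72395824e-02,  1.54282338e-04]), 'eef_pos': array([ 208.42156567, -615.11609985,  238.65975327]), 'tcp_rot': array([-3.09810959e+00, -5.10724812e-01,  6.71943294e-04]), 'force': array([-0.68667681, -0.41641623, -0.75238231]), 'ft_torque': array([-0.00786309,  0.08197909, -0.06131694]), 'finger_force': 0.0, 'opening': 92.0971669585158}
{'camera_matrix': array([[482.65070281,   0.        , 278.25466308],
       [  0.        , 482.65070281, 200.98892972],
       [  0.        ,   0.        ,   1.        ]]), 'origin': array([ 309.78379348, 1079.86660833,  715.43863399]), 'orientation': array([ 0.15745262, -1.40632287, -2.57648808])}
{'camera_matrix': array([[463.69763467,   0.        , 281.80036401],
       [  0.        , 463.69763467, 212.94146488],
       [  0.        ,   0.        ,   1.        ]]), 'origin': array([ 426.53988944,   88.69019121, 1402.12357938]), 'orientation': array([ 0.03958874, -0.07164509, -1.54556316])}
```

View pics/top0.png

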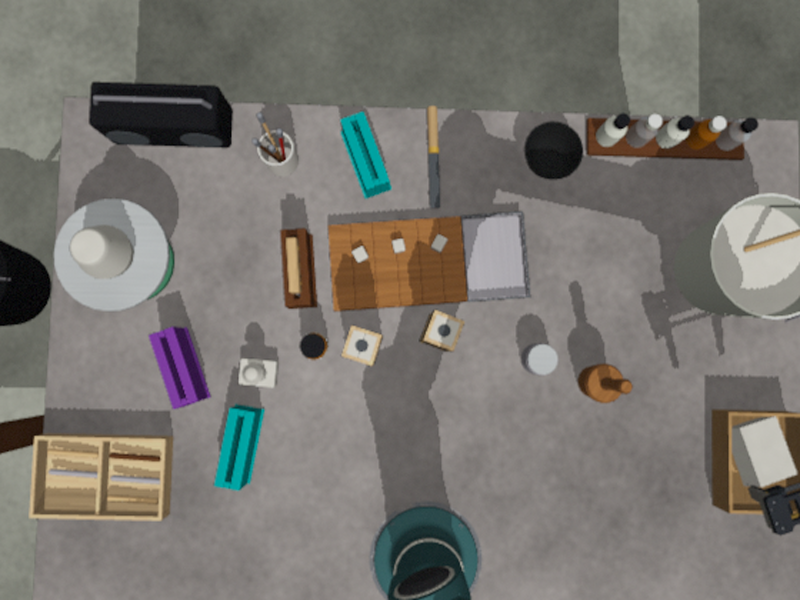

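View pics/side0.png

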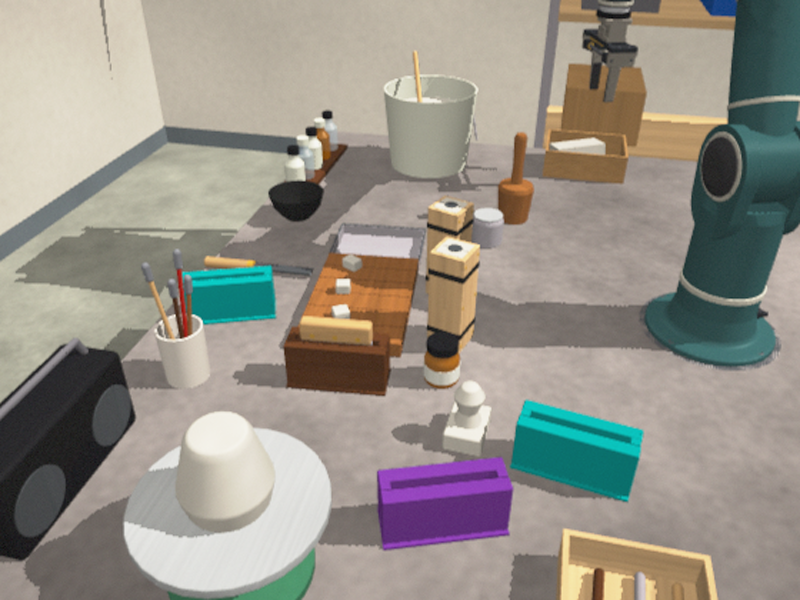

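The robot is at the bottom of the top view. The board is at about (400,262), with the tray on its right (-y) and the rack on its left. There are three trimmings at (360,253), (398,245) and (439,243), and the mould tops are at (362,345) and (442,330). I'll enlarge this area.

```bash
cat > h.py <<'E'
import numpy as np, cv2
from scipy.spatial.transform import Rotation as R
from bench import telemetry, camera, calibration, env
def ray(n,u,v):
    c=calibration(n);K=c["camera_matrix"]
    d=np.array([(u-K[0,2])/K[0,0],-(v-K[1,2])/K[1,1],-1.])
    return np.array(c["origin"]),R.from_rotvec(c["orientation"]).apply(d)
def at(n,u,v,z):
    o,d=ray(n,u,v); return o+d*(z-o[2])/d[2]
def proj(n,p):
    c=calibration(n);K=c["camera_matrix"]
    q=R.from_rotvec(c["orientation"]).inv().apply(np.asarray(p,float)-c["origin"])
    return np.array([K[0,0]*q[...,0]/-q[...,2]+K[0,2],K[1,1]*-q[...,1]/-q[...,2]+K[1,2]]).T
def crop(n,fn,u0,v0,w,h,im=None):
    im=camera(n) if im is None else im
    s=min(800/w,600/h)
    c=cv2.resize(np.ascontiguousarray(im[v0:v0+h,u0:u0+w,::-1]),None,fx=s,fy=s,interpolation=cv2.INTER_CUBIC)[:600,:800]
    cv2.imwrite("pics/"+fn,c); return s
E
python3 - <<'E'
from h import *
print(crop("top","t1.png",190,140,200,130))
E
```

```text
4.0
```

View pics/t1.png

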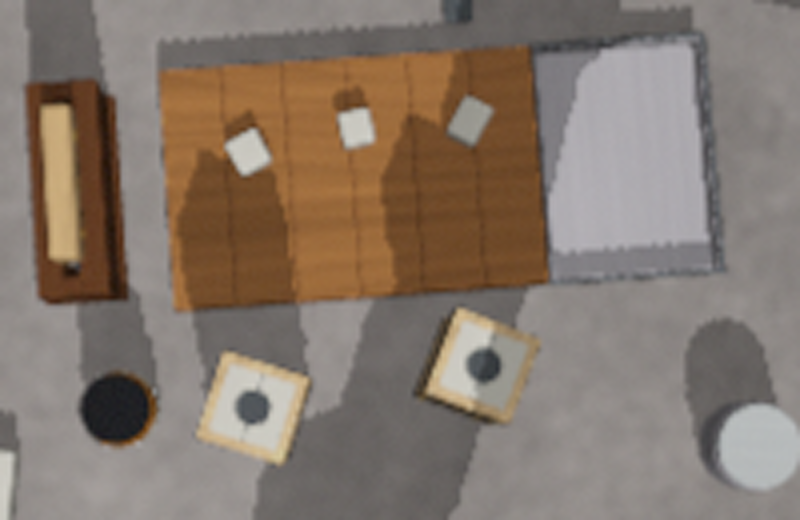

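```bash
python3 - <<'E'
from h import *
np.set_printoptions(precision=1,suppress=True)
def P(x,y,z): return at("top",190+(x+.5)/4-.5,140+(y+.5)/4-.5,z)[:2]
def show(n,L,z):
    q=np.array([P(x,y,z) for x,y in L]); 
    print(n,q.mean(0),q.tolist() if 0 else q.ravel()); return q
b=show("board",[(160,72),(530,45),(548,283),(175,309)],28)
a=np.degrees(np.arctan2(*( (b[0]+b[3]-b[1]-b[2])[::-1])));print("y axis ang-90",a-90, [np.linalg.norm(b[i]-b[i-1]) for i in range(4)])
show("grip",[(55,103),(68,262)],113); show("gripc",[(40,105),(72,102),(80,262),(52,264)],113)
show("rack",[(26,86),(95,80),(120,297),(40,300)],78)
for n,L in(("m1",[(225,352),(310,379),(282,465),(197,437)]),("m2",[(458,308),(540,345),(505,423),(425,390)])):
    q=show(n,L,180); e=[q[i]-q[i-1] for i in range(4)]; print([(np.linalg.norm(v),np.degrees(np.arctan2(v[1],v[0]))%90) for v in e])
show("trims",[(248,151),(356,127),(470,121)],46)
show("tray",[(532,42),(703,35),(722,270),(550,283)],24)
show("jar",[(117,408)],75);show("tin",[(758,447)],65)
E
```

```text
board [611.6  75. ] [686.5 221.6 714.7 -55.1 535.7 -71.6 509.4 204.9]
y axis ang-90 5.631338278810588 [np.float64(177.89642588331594), np.float64(278.0932831817693), np.float64(179.75871081070622), np.float64(277.78358498947597)]
grip [590.8 279.5] [646.5 285.9 535.1 273. ]
gripc [590.3 279.8] [644.8 296.3 647.5 274.1 535.3 264.6 533.5 284. ]
rack [589.6 278.2] [664.2 312.5 669.9 263.2 514.  240.1 510.4 296.9]
m1 [436.3 138.6] [472.7 158.3 456.3 102.  399.5 118.9 416.5 175. ]
[(np.float64(58.6154715662312), np.float64(73.44283216884608)), (np.float64(58.69724657677182), np.float64(73.78060792075851)), (np.float64(59.23443779435323), np.float64(73.4378097312873)), (np.float64(58.69166880341238), np.float64(73.17639223931815))]
m2 [467.3 -11.2] [505.6   5.4 482.4 -49.3 430.5 -27.1 450.9  26.1]
[(np.float64(58.42726236453567), np.float64(69.29333343285559)), (np.float64(59.413332177372595), np.float64(67.0887126736663)), (np.float64(56.49883635407861), np.float64(66.85391468437157)), (np.float64(56.96541533218972), np.float64(68.9856483946024))]
trims [641.7  72.7] [626.1 153.4 646.1  74.3 652.9  -9.8]
tray [ 632.5 -129.8] [ 717.9  -56.9  726.9 -186.3  549.1 -202.5  536.1  -73.6]
jar [434.9 239.9] [434.9 239.9]
tin [ 417.9 -221.2] [ 417.9 -221.2]
```

{"name": "send_rows", "arguments": {"deltas": "0 0 -3.5 0 0 0.1155; 0 0 -3.5 0 0 0.1155; 0 0 -3.8 0 0 0; 3.3 -1.8 -1 0 0 0; 3.3 -1.8 -1 0 0 0; 3.3 -1.8 0 0 0 0; 3.3 -1.8 0 0 0 0; 3.3 -1.8 0 0 0 0", "gripper": 9.19}}

```text
time: 0.82
eef_pos: [365.4, -509.0, 367.7]
tcp_rot: [3.138, 0.15, 0.0]
force: [1.1, -0.9, -0.2]
opening: 91.6
finger_force: 0.0
```

{"name": "send_rows", "arguments": {"deltas": "3.3 -1.8 0 0 0 0; 3.3 -1.8 0 0 0 0; 3.3 -1.8 0 0 0 0; 3.3 -1.8 0 0 0 0; 3.3 -1.8 0 0 0 0; 3.3 -1.8 0 0 0 0; 3.3 -1.8 0 0 0 0; 3.3 -1.8 0 0 0 0"}}

```text
time: 1.48
eef_pos: [614.5, -340.4, 367.2]
tcp_rot: [-3.138, -0.15, 0.001]
force: [0.6, 0.4, -0.1]
opening: 92.2
finger_force: 0.0
```

{"name": "send_rows", "arguments": {"deltas": "3.3 -1.8 0 0 0 0; 0 -3.9 0 0 0 0; 0 -3.9 0 0 0 0; 0 -3.9 0 0 0 0; 0 -3.9 0 0 0 0; 0 -3.9 0 0 0 0; 0 -3.9 0 0 0 0; 0 -3.9 0 0 0 0"}}

```text
time: 2.15
eef_pos: [617.7, -47.1, 367.3]
tcp_rot: [3.138, 0.15, -0.001]
force: [0.8, -0.5, 0.9]
opening: 92.1
finger_force: 0.0
```

```bash
cat >> h.py <<'E'
C=np.array([611.5,75.]);TH=0.096
np.set_printoptions(precision=3,suppress=True)
def b2w(bx,by): return C+R.from_euler('z',TH).apply([bx,by,0])[:2]
def w2b(x,y): return R.from_euler('z',-TH).apply([x-C[0],y-C[1],0])[:2]
def st():
    s=telemetry.state(); p=s["eef_pos"]; r=R.from_rotvec(s["tcp_rot"])
    print("t",round(s["time"],2),"board xy",w2b(p[0],p[1]),"z",round(p[2],1),"F",s["force"],"open",round(s["opening"],1),"ff",round(s["finger_force"],1))
    print(" tool axes in board",(R.from_euler('z',-TH)*r).as_matrix().round(3).tolist(),"j",s["joint_positions"].round(2).tolist())
    return s
def go(bx,by,z):
    s=st();p=s["eef_pos"];t=np.r_[b2w(bx,by),z]-p
    d=R.from_rotvec(s["tcp_rot"]).inv().apply(t)/10; print(" to go tool cm",d,"rows",np.linalg.norm(d)/4)
E
python3 -c "
from h import *
go(-1,206,250)"
```

```text
t 2.15 board xy [  -5.576 -122.096] z 367.3 F [ 0.759 -0.524  0.924] open 92.1 ff 0.0
 tool axes in board [[1.0, -0.0, -0.001], [-0.0, -1.0, -0.0], [-0.001, 0.0, -1.0]] j [0.2, 0.34, -0.23, 1.51, 0.08, 1.3, -1.52]
 to go tool cm [  0.45  -32.811  11.73 ] rows 8.711833419114576
```

{"name": "send_rows", "arguments": {"deltas": "0.1 -4.1 0 0 0 0; 0.1 -4.1 0 0 0 0; 0.1 -4.1 0 0 0 0; 0.1 -4.1 0 0 0 0; 0 -4.1 0 0 0 0; 0 -4.1 0 0 0 0; 0 -4.1 0 0 0 0; 0 -4.1 0 0 0 0"}}

```text
time: 2.82
eef_pos: [590.4, 279.7, 367.3]
tcp_rot: [3.138, 0.15, -0.001]
force: [0.5, 0.6, 1.1]
opening: 91.6
finger_force: 0.0
```

{"name": "send_rows", "arguments": {"deltas": "0 0 4 0 0 0; 0 0 4 0 0 0; 0 0 4 0 0 0; 0 0 4 0 0 0; 0 0 4 0 0 0; 0 0 0 0 0 0", "gripper": 6}}

```text
time: 3.32
eef_pos: [586.1, 275.0, 158.6]
tcp_rot: [3.132, 0.15, -0.022]
force: [-1.0, -1.2, -1.9]
opening: 59.9
finger_force: 0.0
```

```bash
python3 -c "
from h import *
go(-1,206,106)
im=camera('top');print(crop('top','t2.png',170,130,100,75,im))"
```

```text
t 3.32 board xy [ -6.11  201.528] z 158.6 F [-0.96  -1.221 -1.87 ] open 59.9 ff 0.0
 tool axes in board [[1.0, -0.0, -0.015], [-0.0, -1.0, -0.006], [-0.015, 0.006, -1.0]] j [-0.26, 0.58, -0.32, 1.65, 0.21, 0.96, -2.13]
 to go tool cm [ 0.588 -0.477  5.253] rows 1.3267285654207435
8.0
```

View pics/t2.png

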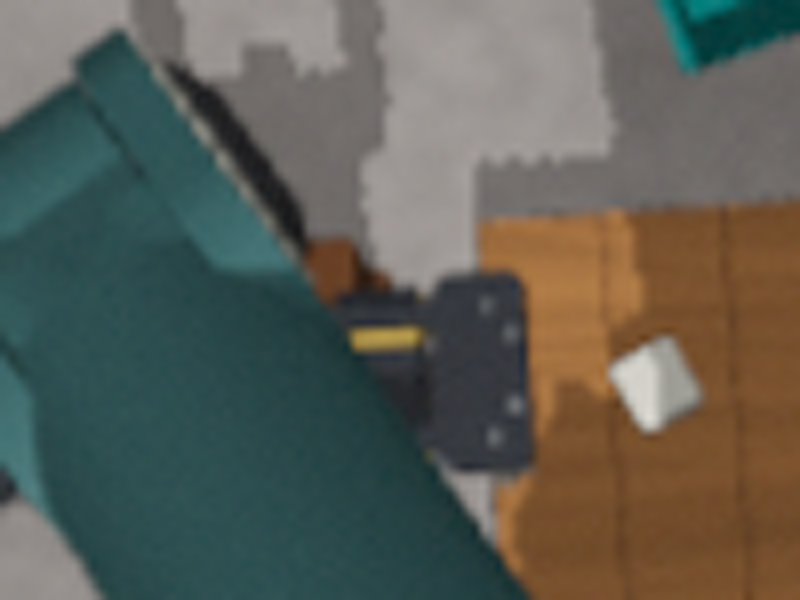

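The gripper covers the rack, as expected, at crop (480,370). The pose drifted slightly during the fast descent, so I'll correct it.

```bash
cat >> h.py <<'E'
def go(bx,by,z,psi=0,tilt=0):
    s=st();p=s["eef_pos"];r=R.from_rotvec(s["tcp_rot"])
    des=R.from_euler('z',TH+psi)*R.from_euler('x',np.pi)
    rv=(r.inv()*des).as_rotvec(); t=np.r_[b2w(bx,by),z]-p
    print(" turn tool",rv,"| cm cur axes",r.inv().apply(t)/10,"| cm after turn",des.inv().apply(t)/10)
E
python3 -c "
from h import *
go(-1,206,106)"
```

```text
t 3.37 board xy [ -3.796 202.671] z 163.2 F [ 0.465 -0.118  1.507] open 60.0 ff 0.0
 tool axes in board [[1.0, -0.0, -0.009], [-0.0, -1.0, -0.003], [-0.009, 0.003, -1.0]] j [-0.26, 0.58, -0.32, 1.64, 0.21, 0.97, -2.13]
 turn tool [ 0.003  0.009 -0.   ] | cm cur axes [ 0.331 -0.352  5.715] | cm after turn [ 0.28  -0.333  5.719]
```

{"name": "send_rows", "arguments": {"deltas": "0 0 0 0 0 0; 0 0 2 0 0 0; 0 0 2 0 0 0; 0 0 1 0 0 0; 0 0 0.5 0 0 0; 0 0 0.3 0 0 0; 0 0 0 0 0 0; 0 0 0 0 0 0"}}

```text
time: 4.03
eef_pos: [591.7, 278.5, 111.0]
tcp_rot: [-3.137, -0.15, -0.003]
force: [-0.2, -0.5, -0.3]
opening: 60.1
finger_force: 0.0
```

```bash
python3 -c "
from h import *
go(-1,206,106)"
```

```text
t 4.03 board xy [ -0.174 204.419] z 111.0 F [-0.181 -0.485 -0.27 ] open 60.1 ff 0.0
 tool axes in board [[1.0, -0.0, 0.002], [-0.0, -1.0, 0.001], [0.002, -0.001, -1.0]] j [-0.27, 0.64, -0.31, 1.67, 0.24, 0.86, -2.15]
 turn tool [-0.001 -0.002 -0.   ] | cm cur axes [-0.084 -0.158  0.498] | cm after turn [-0.083 -0.158  0.498]
```

{"name": "send_rows", "arguments": {"deltas": "0 -0.1 0.4 0 0 0; 0 0 0 0 0 0"}}

```text
time: 4.2
eef_pos: [590.9, 279.3, 105.8]
tcp_rot: [-3.138, -0.151, -0.001]
force: [-0.7, -0.0, -0.3]
opening: 59.9
finger_force: 0.0
```

{"name": "send_rows", "arguments": {"deltas": "0 0 0 0 0 0; 0 0 0 0 0 0; 0 0 0 0 0 0; 0 0 0 0 0 0; 0 0 0 0 0 0; 0 0 0 0 0 0", "gripper": 0, "force": 45}}

```text
time: 4.7
eef_pos: [590.9, 279.0, 105.6]
tcp_rot: [-3.138, -0.15, -0.0]
force: [0.5, -0.1, 0.5]
opening: 21.7
finger_force: 7.1
```

{"name": "send_rows", "arguments": {"deltas": "0 0 -1 0 0 0; 0 0 -2 0 0 0; 0 0 -2 0 0 0; 0 0 -2 0 0 0; 0 0 -2 0 0 0; 0 0 -1.5 0 0 0; 0 0 0 0 0 0; 0 0 0 0 0 0"}}

```text
time: 5.37
eef_pos: [591.1, 279.1, 211.4]
tcp_rot: [-3.138, -0.15, -0.002]
force: [-0.2, 0.1, -2.0]
opening: 21.4
finger_force: 44.9
```

```bash
python3 -c "
from h import *
go(28,130,160)
im=camera('side');print(crop('side','s2.png',180,120,200,150,im))
for q in proj('side',[[*b2w(-1,206),100],[*b2w(30,120),29]]): print(q)
"
```

```text
t 5.37 board xy [ -0.746 205.111] z 211.4 F [-0.222  0.132 -2.001] open 21.4 ff 44.9
 tool axes in board [[1.0, -0.0, 0.002], [-0.0, -1.0, 0.0], [0.002, -0.0, -1.0]] j [-0.25, 0.53, -0.34, 1.6, 0.19, 1.04, -2.12]
 turn tool [-0.    -0.002 -0.   ] | cm cur axes [2.869 7.512 5.146] | cm after turn [2.875 7.511 5.144]
4.0
[234.575 229.325]
[230.689 231.261]
```

View pics/s2.png

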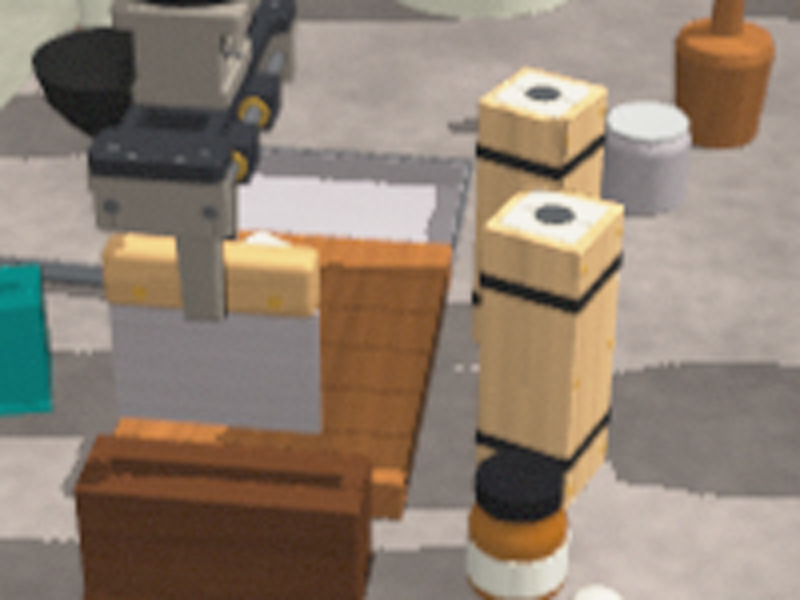

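Scraper is held: blade at crop (215,370), clear of the rack. Next, the sweep.

{"name": "send_rows", "arguments": {"deltas": "1 2.4 0 0 0 0; 1 2.4 0 0 0 0; 1 2.5 0 0 0 0; 0 0 2.5 0 0 0; 0 0 2.5 0 0 0; 0 0 2 0 0 0; 0 0 0.6 0 0 0; 0 0 0 0 0 0"}}

```text
time: 6.08
eef_pos: [625.9, 208.8, 131.9]
tcp_rot: [3.137, 0.151, -0.008]
force: [0.1, -0.0, -1.5]
opening: 21.8
finger_force: 45.0
```

```bash
python3 -c "
from h import *
go(29,-165,131)
"
```

```text
t 6.08 board xy [ 27.159 131.754] z 131.9 F [ 0.13  -0.034 -1.523] open 21.8 ff 45.0
 tool axes in board [[1.0, 0.0, -0.005], [0.0, -1.0, -0.001], [-0.005, 0.001, -1.0]] j [-0.16, 0.63, -0.3, 1.64, 0.22, 0.92, -2.02]
 turn tool [0.001 0.005 0.   ] | cm cur axes [ 0.182 29.675  0.119] | cm after turn [ 0.184 29.675  0.086]
```

{"name": "send_rows", "arguments": {"deltas": "0 0.8 0 0 0 0; 0 1.2 0 0 0 0; 0 1.5 0 0 0 0; 0 1.5 0 0 0 0; 0 1.5 0 0 0 0; 0 1.5 0 0 0 0; 0 1.5 0 0 0 0; 0 1 0 0 0 0"}}

```text
time: 6.75
eef_pos: [638.1, 101.3, 134.7]
tcp_rot: [3.137, 0.146, 0.0]
force: [-0.6, -0.8, -1.6]
opening: 21.4
finger_force: 45.0
```

```bash
python3 -c "
from h import *
go(29,-165,131)
"
```

```text
t 6.75 board xy [29.016 23.672] z 134.7 F [-0.63  -0.751 -1.599] open 21.4 ff 45.0
 tool axes in board [[1.0, -0.003, 0.0], [-0.003, -1.0, -0.001], [0.0, 0.001, -1.0]] j [0.0, 0.6, -0.29, 1.68, 0.21, 0.9, -1.85]
 turn tool [ 0.001 -0.    -0.003] | cm cur axes [ 0.052 18.867  0.387] | cm after turn [-0.002 18.867  0.366]
```

{"name": "send_rows", "arguments": {"deltas": "0 0.8 0.2 0 0 0; 0 1.2 0 0 0 0; 0 1.4 0 0 0 0; 0 1.4 0 0 0 0; 0 1.4 0 0 0 0; 0 1.4 0 0 0 0; 0 1.4 0 0 0 0; 0 1.4 0 0 0 0"}}

```text
time: 7.42
eef_pos: [647.8, -0.4, 132.6]
tcp_rot: [3.138, 0.15, -0.0]
force: [-0.1, 0.7, -2.1]
opening: 21.8
finger_force: 4.5
```

{"name": "send_rows", "arguments": {"deltas": "0 1.2 0 0 0 0; 0 1.2 0 0 0 0; 0 1.2 0 0 0 0; 0 1.2 0 0 0 0; 0 1.2 0 0 0 0; 0 1.2 0 0 0 0; 0 0.9 0 0 0 0; 0 0 0 0 0 0"}}

```text
time: 8.08
eef_pos: [656.3, -82.2, 133.4]
tcp_rot: [3.137, 0.145, 0.003]
force: [1.1, 0.5, 1.0]
opening: 21.7
finger_force: 45.0
```

```bash
python3 -c "
from h import *
go(0,205,211)
im=camera('side');print(crop('side','s3.png',180,100,200,150,im))
"
```

```text
t 8.08 board xy [  29.559 -160.738] z 133.4 F [1.069 0.548 1.047] open 21.7 ff 45.0
 tool axes in board [[1.0, -0.003, 0.002], [-0.003, -1.0, -0.001], [0.002, 0.001, -1.0]] j [0.27, 0.62, -0.27, 1.64, 0.2, 0.91, -1.56]
 turn tool [ 0.001 -0.002 -0.003] | cm cur axes [ -3.064 -36.555  -7.806] | cm after turn [ -2.956 -36.574  -7.758]
4.0
```

View pics/s3.png

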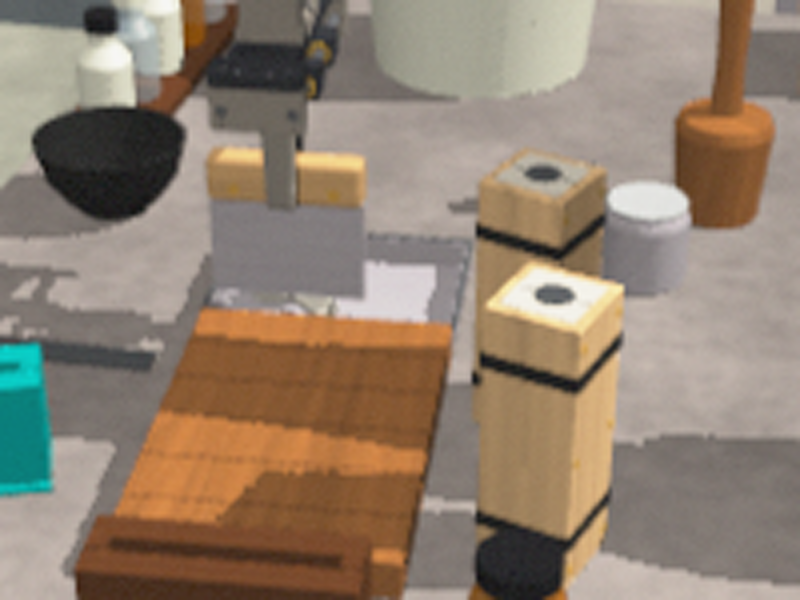

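The board is clear, and white pieces lie in the tray at crop (270,300). The scraper still looks seated in the fingers. I'll return it to the rack.

{"name": "send_rows", "arguments": {"deltas": "0 0 -2 0 0 0; 0 0 -3 0 0 0; -0.4 -3 -2 0 0 0; -0.5 -3.5 -0.8 0 0 0; -0.5 -3.5 0 0 0 0; -0.5 -3.5 0 0 0 0; -0.5 -3.5 0 0 0 0; -0.5 -3.5 0 0 0 0"}}

```text
time: 8.8
eef_pos: [605.8, 124.0, 210.4]
tcp_rot: [3.138, 0.152, -0.001]
force: [0.7, 0.1, -1.5]
opening: 21.8
finger_force: 45.0
```

{"name": "send_rows", "arguments": {"deltas": "0 -3.5 0 0 0 0; 0 -3.5 0 0 0 0; 0 -3.5 0 0 0 0; 0 -3 0 0 0 0; 0 -2 0 0 0 0; 0 0 0 0 0 0; 0 0 0 0 0 0; 0 0 0 0 0 0"}}

```text
time: 9.47
eef_pos: [592.0, 275.2, 210.1]
tcp_rot: [3.136, 0.15, -0.001]
force: [0.7, -0.5, -1.1]
opening: 21.5
finger_force: 45.0
```

```bash
python3 -c "
from h import *
go(-0.7,205.1,211)
im=camera('side');print(crop('side','s4.png',195,150,80,60,im))
im=camera('top');cv2.imwrite('pics/topfull.png',im[:,:,::-1]);crop('top','t4.png',290,130,100,75,im)
"
```

```text
t 9.47 board xy [ -0.191 201.145] z 210.1 F [ 0.736 -0.462 -1.148] open 21.5 ff 45.0
 tool axes in board [[1.0, -0.0, -0.001], [-0.0, -1.0, -0.001], [-0.001, 0.001, -1.0]] j [-0.23, 0.54, -0.36, 1.6, 0.21, 1.04, -2.13]
 turn tool [ 0.001  0.001 -0.   ] | cm cur axes [-0.051 -0.395 -0.095] | cm after turn [-0.051 -0.396 -0.095]
10.0
```

View pics/s4.png

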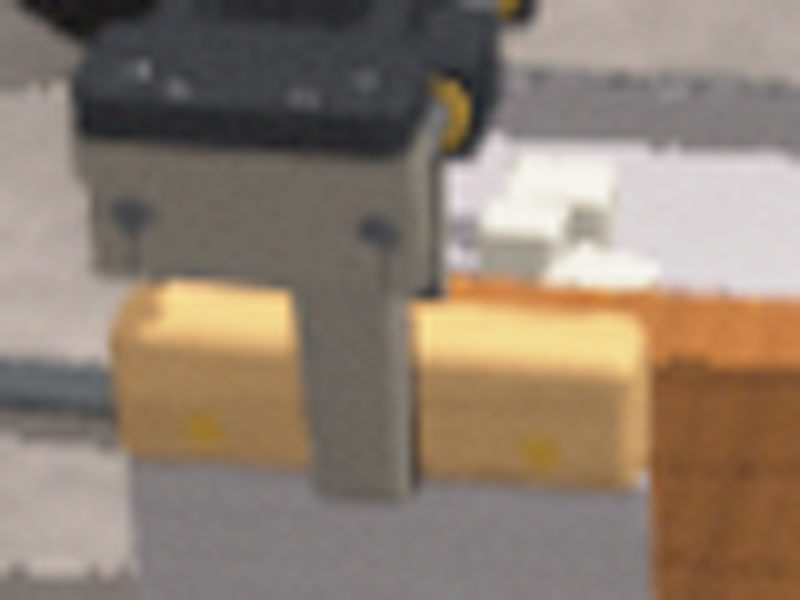

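View pics/t4.png

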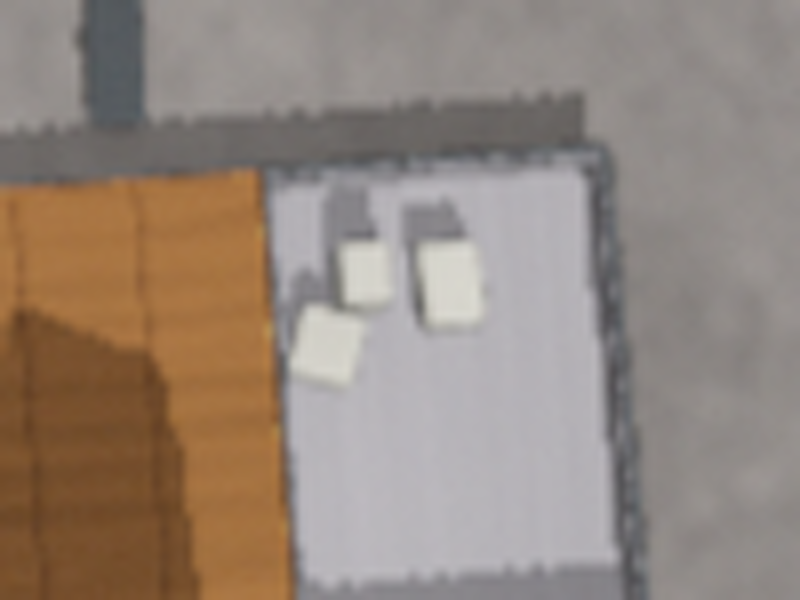

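All three trimmings lie in the tray and the scraper has not slipped. I'll insert it.

{"name": "send_rows", "arguments": {"deltas": "0 -0.35 0 0 0 0; 0 0 1.5 0 0 0; 0 0 1.5 0 0 0; 0 0 1.5 0 0 0; 0 0 1 0 0 0; 0 0 0.5 0 0 0; 0 0 0 0 0 0; 0 0 0 0 0 0"}}

```text
time: 10.23
eef_pos: [592.1, 279.5, 150.9]
tcp_rot: [-3.138, -0.15, -0.0]
force: [0.8, 0.8, -1.9]
opening: 21.7
finger_force: 45.0
```

```bash
python3 -c "
from h import *
go(-0.7,205.1,106)
"
```

```text
t 10.23 board xy [  0.309 205.461] z 150.9 F [ 0.815  0.764 -1.861] open 21.7 ff 45.0
 tool axes in board [[1.0, -0.001, 0.0], [-0.001, -1.0, 0.0], [0.0, -0.0, -1.0]] j [-0.25, 0.6, -0.35, 1.64, 0.24, 0.94, -2.16]
 turn tool [-0.    -0.    -0.001] | cm cur axes [-0.102  0.037  4.485] | cm after turn [-0.101  0.036  4.485]
```

{"name": "send_rows", "arguments": {"deltas": "-0.1 0 1 0 0 0; 0 0 1 0 0 0; 0 0 1 0 0 0; 0 0 0.8 0 0 0; 0 0 0.4 0 0 0; 0 0 0.2 0 0 0; 0 0 0 0 0 0; 0 0 0 0 0 0"}}

```text
time: 10.9
eef_pos: [591.0, 279.7, 106.6]
tcp_rot: [-3.138, -0.15, -0.001]
force: [0.1, -1.0, -1.9]
opening: 21.2
finger_force: 45.0
```

{"name": "send_rows", "arguments": {"deltas": "0 0 0 0 0 0; 0 0 0 0 0 0; 0 0 0 0 0 0; 0 0 0 0 0 0", "gripper": 6}}

```text
time: 11.23
eef_pos: [591.1, 279.6, 106.9]
tcp_rot: [-3.138, -0.15, -0.001]
force: [-0.5, 0.9, 0.6]
opening: 46.5
finger_force: 0.0
```

{"name": "send_rows", "arguments": {"deltas": "0 0 -2 0 0 0; 0 0 -3 0 0 0; 0 0 -3.5 0 0 0; 0 0 -3.5 0 0 0; 0 0 -3.5 0 0 0; 0 0 -3.5 0 0 0; 0 0 -3.5 0 0 0; 0 0 -3.5 0 0 0"}}

```text
time: 11.9
eef_pos: [590.5, 279.4, 368.8]
tcp_rot: [-3.138, -0.151, -0.001]
force: [-0.0, -0.2, -0.2]
opening: 60.2
finger_force: 0.0
```

{"name": "send_rows", "arguments": {"deltas": "-2.8 2.1 0 0 0 0; -2.8 2.1 0 0 0 0; -2.8 2.1 0 0 0 0; -2.8 2.1 0 0 0 0; -2.8 2.1 0 0 0 0; -2.8 2.1 0 0 0 0; 0 0 0 0 0 0.1; 0 0 0 0 0 0.1", "gripper": 9.19}}

```text
time: 12.57
eef_pos: [434.6, 136.6, 367.5]
tcp_rot: [3.136, -0.174, 0.004]
force: [-0.5, -0.9, -0.2]
opening: 92.3
finger_force: 0.0
```

{"name": "send_rows", "arguments": {"deltas": "0 0 0 0 0 0.1; 0 0 1 0 0 0.085; 0 0 2 0 0 0; 0 0 3 0 0 0; 0 0 3 0 0 0; 0 0 1 0 0 0; 0 0 0 0 0 0; 0 0 0 0 0 0"}}

```text
time: 13.23
eef_pos: [436.0, 138.3, 267.3]
tcp_rot: [-3.109, 0.453, -0.001]
force: [0.2, 0.2, -0.0]
opening: 91.8
finger_force: 0.0
```

```bash
python3 -c "
from h import *
go(-168,80,170,-0.385)
im=camera('top');cv2.imwrite('pics/t5f.png',im[:,:,::-1]);crop('top','t5.png',190,140,200,130,im)
"
```

```text
t 13.23 board xy [-168.622   79.804] z 267.3 F [ 0.176  0.201 -0.022] open 91.8 ff 0.0
 tool axes in board [[0.927, -0.376, 0.0], [-0.376, -0.927, 0.0], [0.0, -0.0, -1.0]] j [-0.03, 0.13, -0.38, 2.0, 0.06, 1.01, -2.3]
 turn tool [-0. -0. -0.] | cm cur axes [ 0.048 -0.038  9.73 ] | cm after turn [ 0.05  -0.042  9.73 ]
```

View pics/t5.png

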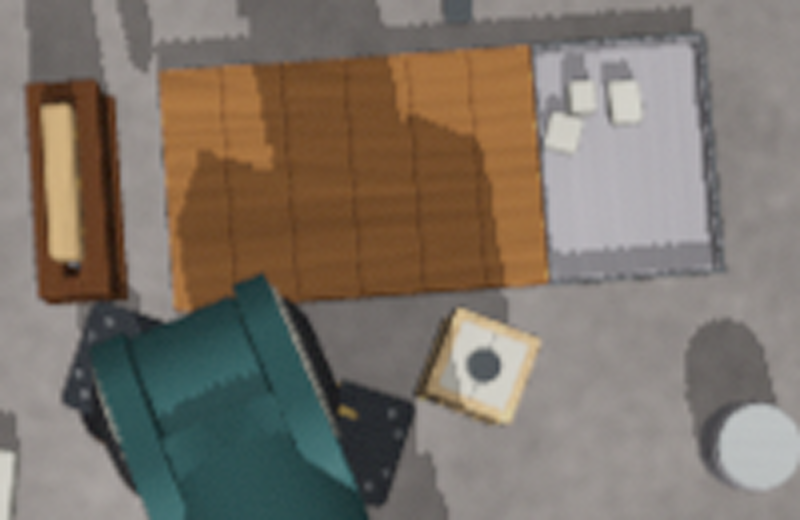

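The scraper is back in the rack at (60,184), the trimmings are in the tray, and the gripper is over mould 1. Descending to grip it.

{"name": "send_rows", "arguments": {"deltas": "0 0 2 0 0 0; 0 0 2.5 0 0 0; 0 0 2.5 0 0 0; 0 0 1.7 0 0 0; 0 0 0.8 0 0 0; 0 0 0.2 0 0 0; 0 0 0 0 0 0; 0 0 0 0 0 0"}}

```text
time: 13.95
eef_pos: [436.7, 138.4, 171.0]
tcp_rot: [-3.108, 0.453, -0.004]
force: [-0.3, 0.3, 0.2]
opening: 92.3
finger_force: 0.0
```

{"name": "send_rows", "arguments": {"deltas": "0 0 0 0 0 0; 0 0 0 0 0 0; 0 0 0 0 0 0; 0 0 0 0 0 0; 0 0 0 0 0 0; 0 0 0 0 0 0", "gripper": 4, "force": 45}}

```text
time: 14.45
eef_pos: [435.7, 138.0, 169.8]
tcp_rot: [3.109, -0.453, 0.0]
force: [-0.6, -1.0, 2.7]
opening: 59.7
finger_force: 45.0
```

{"name": "send_rows", "arguments": {"deltas": "0 0 -0.2 0 0 0; 0 0 -0.2 0 0 0; 0 0 0 0 0 -0.08; 0 0 0 0 0 -0.08; 0 0 0 0 0 -0.08; 0 0 0 0 0 -0.08; 0 0 0 0 0 -0.065; 0 0 0 0 0 0"}}

```text
time: 15.12
eef_pos: [434.8, 137.7, 172.8]
tcp_rot: [3.138, 0.153, -0.003]
force: [-0.1, -0.5, -7.8]
opening: 59.9
finger_force: 45.0
```

```bash
python3 -c "
from h import *
go(-121,80,174,0)
"
```

```text
t 15.12 board xy [-169.9     79.346] z 172.8 F [-0.062 -0.504 -7.758] open 59.9 ff 45.0
 tool axes in board [[1.0, 0.001, -0.002], [0.001, -1.0, -0.0], [-0.002, 0.0, -1.0]] j [0.0, 0.27, -0.43, 2.1, 0.16, 0.8, -2.0]
 turn tool [0.    0.002 0.001] | cm cur axes [ 4.89  -0.059 -0.131] | cm after turn [ 4.89  -0.065 -0.12 ]
```

{"name": "send_rows", "arguments": {"deltas": "1 0 0 0 0 0; 1 0 0 0 0 0; 1 0 0 0 0 0; 0.8 0 0 0 0 0; 0.3 0 0 0 0 0; 0 0 0 0 0 0; 0 0 0 0 0 0; 0 0 0 0 0 0"}}

```text
time: 15.78
eef_pos: [475.8, 141.9, 173.3]
tcp_rot: [3.138, 0.151, -0.002]
force: [0.4, 0.7, -7.7]
opening: 59.7
finger_force: 45.0
```

{"name": "send_rows", "arguments": {"deltas": "0.2 0 0 0 0 0; 0.1 0 0 0 0 0; 0.1 0 0 0 0 0; 0 0 0 0 0 0; 0 0 0 0 0 0"}}

```text
time: 16.2
eef_pos: [480.4, 142.3, 173.6]
tcp_rot: [3.138, 0.15, -0.0]
force: [-0.0, -0.2, -7.6]
opening: 59.6
finger_force: 45.0
```

{"name": "send_rows", "arguments": {"deltas": "0.1 0 0 0 0 0; 0.1 0 0 0 0 0; 0 0 0 0 0 0; 0 0 0 0 0 0"}}

```text
time: 16.53
eef_pos: [482.5, 142.5, 173.6]
tcp_rot: [3.138, 0.15, -0.0]
force: [0.1, 0.3, -7.8]
opening: 59.7
finger_force: 45.0
```

```bash
python3 -c "
from h import *
go(-120,80,170,0)
"
```

```text
t 16.53 board xy [-121.944   79.552] z 173.6 F [ 0.145  0.303 -7.826] open 59.7 ff 45.0
 tool axes in board [[1.0, -0.0, -0.0], [-0.0, -1.0, -0.0], [-0.0, 0.0, -1.0]] j [-0.01, 0.35, -0.41, 2.0, 0.18, 0.84, -2.0]
 turn tool [ 0.  0. -0.] | cm cur axes [ 0.194 -0.045  0.356] | cm after turn [ 0.194 -0.045  0.356]
```

{"name": "send_rows", "arguments": {"deltas": "0.1 0 0 0 0 0; 0.1 0 0 0 0 0; 0 0 0 0 0 0; 0 0 0 0 0 0"}}

```text
time: 16.87
eef_pos: [483.8, 142.6, 173.3]
tcp_rot: [3.138, 0.15, -0.002]
force: [-2.6, 0.4, -5.2]
opening: 59.5
finger_force: 45.0
```

{"name": "send_rows", "arguments": {"deltas": "0.1 0 0 0 0 0; 0 0 0 0 0 0; 0 0 0 0 0 0"}}

```text
time: 17.12
eef_pos: [484.4, 142.7, 173.3]
tcp_rot: [3.137, 0.15, -0.004]
force: [-4.9, -0.9, -4.6]
opening: 60.0
finger_force: 45.0
```

{"name": "send_rows", "arguments": {"deltas": "0.1 0 0 0 0 0; 0 0 0 0 0 0; 0 0 0 0 0 0"}}

```text
time: 17.37
eef_pos: [485.2, 142.8, 173.2]
tcp_rot: [3.137, 0.15, -0.004]
force: [-6.0, -0.3, -4.5]
opening: 59.7
finger_force: 45.0
```

{"name": "send_rows", "arguments": {"deltas": "-0.15 0 0 0 0 0; 0 0 0.2 0 0 0; 0 0 0.15 0 0 0; 0 0 0 0 0 0; 0 0 0 0 0 0"}}

```text
time: 17.78
eef_pos: [484.7, 142.7, 170.1]
tcp_rot: [3.138, 0.15, -0.001]
force: [-4.9, -1.1, -3.6]
opening: 60.1
finger_force: 45.0
```

```bash
python3 -c "
from h import *
go(-120,80,170,0)
"
```

```text
t 17.78 board xy [-119.762   79.517] z 170.1 F [-4.851 -1.136 -3.578] open 60.1 ff 45.0
 tool axes in board [[1.0, -0.0, -0.001], [-0.0, -1.0, -0.0], [-0.001, 0.0, -1.0]] j [-0.01, 0.35, -0.41, 1.99, 0.19, 0.83, -2.0]
 turn tool [ 0.     0.001 -0.   ] | cm cur axes [-0.024 -0.048  0.006] | cm after turn [-0.024 -0.048  0.006]
```

{"name": "send_rows", "arguments": {"deltas": "0 0 0 0 0 0; 0 0 0 0 0 0; 0 0 0 0 0 0; 0 0 0 0 0 0; 0 0 0 0 0 0", "gripper": 9.19}}

```text
time: 18.2
eef_pos: [485.9, 143.0, 170.7]
tcp_rot: [-3.138, -0.15, -0.004]
force: [-0.1, 0.7, 0.7]
opening: 90.8
finger_force: 0.0
```

{"name": "send_rows", "arguments": {"deltas": "0 0 -2 0 0 0; 0 0 -3 0 0 0; 0 0 -2 0 0 0; -2 0 0 0 0 0; -2 0 0 0 0 0; -1.6 0 0 0 0 0; 0 0 0 0 0 0", "gripper": 9.19}}

```text
time: 18.78
eef_pos: [427.0, 137.2, 240.3]
tcp_rot: [3.137, 0.152, 0.0]
force: [-1.3, -0.4, -0.4]
opening: 91.9
finger_force: 0.0
```

{"name": "send_rows", "arguments": {"deltas": "0 0 0 0 0 0; 0 0 0 0 0 0; 0 0 0 0 0 0; 0 0 2 0 0 0; 0 0 2 0 0 0; 0 0 1.5 0 0 0; 0 0 0.7 0 0 0; 0 0 0 0 0 0", "gripper": 0}}

```text
time: 19.45
eef_pos: [428.7, 137.2, 176.5]
tcp_rot: [3.138, 0.15, -0.005]
force: [-0.1, -0.5, 0.6]
opening: 40.9
finger_force: 0.0
```

```bash
python3 -c "
from h import *
go(-161,79.5,178,0)
"
```

```text
t 19.45 board xy [-176.01    79.449] z 176.5 F [-0.069 -0.466  0.576] open 40.9 ff 0.0
 tool axes in board [[1.0, -0.0, -0.003], [-0.0, -1.0, -0.0], [-0.003, 0.0, -1.0]] j [0.01, 0.26, -0.44, 2.11, 0.15, 0.81, -2.0]
 turn tool [ 0.     0.003 -0.   ] | cm cur axes [ 1.5   -0.006 -0.153] | cm after turn [ 1.501 -0.005 -0.148]
```

{"name": "send_rows", "arguments": {"deltas": "0.5 0 0 0 0 0; 0.5 0 0 0 0 0; 0.5 0 0 0 0 0; 0.5 0 0 0 0 0; 0.6 0 0 0 0 0; 0.6 0 0 0 0 0; 0.6 0 0 0 0 0; 0.6 0 0 0 0 0", "gripper": 2.5}}

```text
time: 20.12
eef_pos: [473.9, 141.7, 178.3]
tcp_rot: [-3.138, -0.15, -0.001]
force: [-1.9, 0.0, 2.7]
opening: 24.8
finger_force: 1.1
```

```bash
python3 -c "
from h import *
go(-105,79.5,178,0)
im=camera('side');crop('side','s6.png',200,120,200,150,im)
"
```

```text
t 20.12 board xy [-130.525   79.577] z 178.3 F [-1.852  0.037  2.741] open 24.8 ff 1.1
 tool axes in board [[1.0, -0.0, 0.001], [-0.0, -1.0, 0.0], [0.001, -0.0, -1.0]] j [-0.0, 0.33, -0.42, 2.01, 0.18, 0.84, -2.0]
 turn tool [-0.    -0.001 -0.   ] | cm cur axes [2.552 0.007 0.028] | cm after turn [2.552 0.008 0.026]
```

View pics/s6.png

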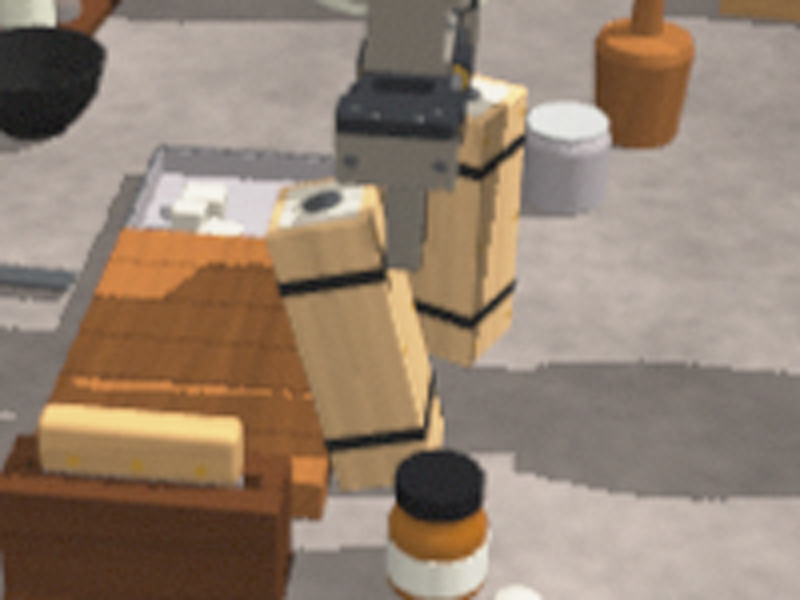

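Mould 1 is tipping squarely over the edge, with its top at (325,205). Continuing the push.

{"name": "send_rows", "arguments": {"deltas": "0.4 0 0 0 0 0; 0.4 0 0 0 0 0; 0.4 0 0 0 0 0; 0.4 0 0 0 0 0; 0.4 0 0 0 0 0; 0.4 0 0 0 0 0; 0.4 0 0 0 0 0; 0.4 0 0 0 0 0"}}

```text
time: 20.83
eef_pos: [505.3, 144.7, 178.0]
tcp_rot: [3.138, 0.15, 0.0]
force: [0.4, -0.4, 0.3]
opening: 25.1
finger_force: 0.0
```

{"name": "send_rows", "arguments": {"deltas": "0.2 0 0 0 0 0; 0.2 0 0 0 0 0; 0 0 0 0 0 0; 0 0 0 0 0 0; 0 0 0 0 0 0; 0 0 0 0 0 0; 0 0 0 0 0 0; 0 0 0 0 0 0"}}

```text
time: 21.5
eef_pos: [508.7, 145.0, 178.1]
tcp_rot: [3.138, 0.15, 0.0]
force: [-0.3, 0.7, 0.7]
opening: 24.7
finger_force: 0.0
```

```bash
python3 -c "
from h import *
go(-105,79.5,178,0)
im=camera('side');crop('side','s7.png',200,120,200,150,im)
"
```

```text
t 21.5 board xy [-95.607  79.571] z 178.1 F [-0.336  0.701  0.672] open 24.7 ff 0.0
 tool axes in board [[1.0, -0.0, 0.0], [-0.0, -1.0, -0.0], [0.0, 0.0, -1.0]] j [-0.01, 0.38, -0.41, 1.93, 0.19, 0.87, -1.99]
 turn tool [ 0. -0. -0.] | cm cur axes [-0.939  0.007  0.01 ] | cm after turn [-0.939  0.007  0.01 ]
```

View pics/s7.png

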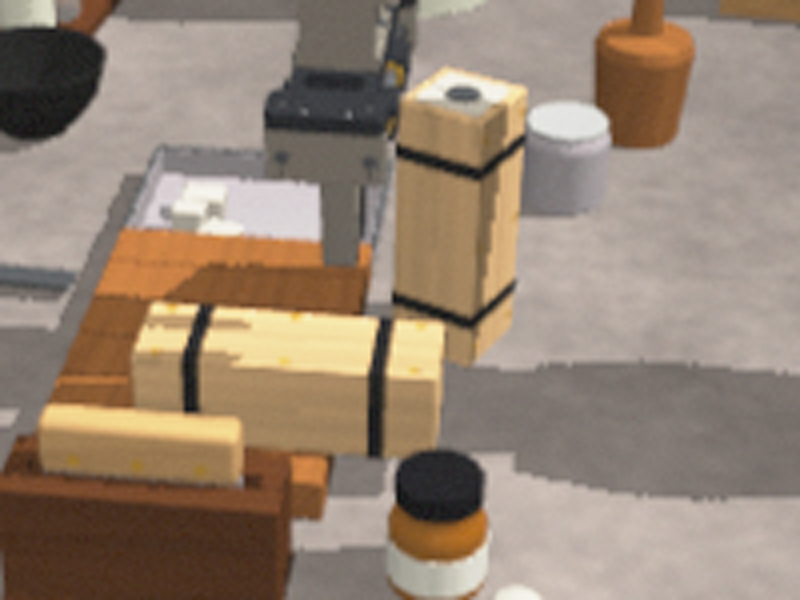

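Mould 1 lies flat on the board with its foot end overhanging (crop 443,390). I'll do mould 2 next, then flush both.

{"name": "send_rows", "arguments": {"deltas": "0 0 -3 0 0 0; 0 0 -3 0 0 0; 0 1 -3 0 0 0; -1.4 3.5 0 0 0 0; -1.4 3.5 0 0 0 0; -1.4 3.5 0 0 0 0; -1.4 3.5 0 0 0 0; 0 0 0 0 0 0.12", "gripper": 9.19}}

```text
time: 22.22
eef_pos: [465.4, -17.1, 268.0]
tcp_rot: [3.138, -0.051, -0.002]
force: [-0.2, -0.7, -0.5]
opening: 76.2
finger_force: 0.0
```

{"name": "send_rows", "arguments": {"deltas": "0 0 0 0 0 0.12; 0 0 0 0 0 0.12; 0 0 0 0 0 0.12; 0 0 0 0 0 0; 0 0 0 0 0 0"}}

```text
time: 22.63
eef_pos: [467.3, -9.5, 268.1]
tcp_rot: [3.085, -0.594, 0.0]
force: [-0.0, 0.0, 0.6]
opening: 92.1
finger_force: 0.0
```

```bash
python3 -c "
from h import *
go(-151.8,-72,170,-0.48)
"
```

```text
t 22.63 board xy [-151.618  -70.301] z 268.1 F [-0.023  0.03   0.586] open 92.1 ff 0.0
 tool axes in board [[0.889, -0.459, 0.0], [-0.459, -0.889, -0.0], [0.0, 0.0, -1.0]] j [0.23, 0.15, -0.31, 1.99, 0.05, 1.02, -2.05]
 turn tool [ 0.    -0.     0.003] | cm cur axes [0.061 0.158 9.813] | cm after turn [0.062 0.159 9.813]
```

{"name": "send_rows", "arguments": {"deltas": "0.06 0.16 2 0 0 0; 0 0 2.5 0 0 0; 0 0 2.5 0 0 0; 0 0 1.7 0 0 0; 0 0 0.8 0 0 0; 0 0 0.3 0 0 0; 0 0 0 0 0 0; 0 0 0 0 0 0"}}

```text
time: 23.3
eef_pos: [468.1, -11.2, 170.9]
tcp_rot: [-3.084, 0.599, -0.002]
force: [-0.2, 0.4, -1.0]
opening: 91.8
finger_force: 0.0
```

{"name": "send_rows", "arguments": {"deltas": "0 0 0 0 0 0; 0 0 0 0 0 0; 0 0 0 0 0 0; 0 0 0 0 0 0; 0 0 0 0 0 0; 0 0 0 0 0 0", "gripper": 4, "force": 45}}

```text
time: 23.8
eef_pos: [467.3, -11.9, 170.4]
tcp_rot: [3.083, -0.6, 0.0]
force: [-1.3, -1.6, 2.9]
opening: 60.2
finger_force: 44.6
```

{"name": "send_rows", "arguments": {"deltas": "0 0 -0.2 0 0 0; 0 0 -0.2 0 0 0; 0 0 0 0 0 -0.1; 0 0 0 0 0 -0.1; 0 0 0 0 0 -0.1; 0 0 0 0 0 -0.1; 0 0 0 0 0 -0.08; 0 0 0 0 0 0"}}

```text
time: 24.47
eef_pos: [466.3, -11.1, 173.2]
tcp_rot: [-3.137, -0.154, 0.004]
force: [-0.2, 0.4, -8.2]
opening: 59.8
finger_force: 44.6
```

```bash
python3 -c "
from h import *
go(-122,-72,174,0)
"
```

```text
t 24.47 board xy [-152.761  -71.833] z 173.2 F [-0.248  0.443 -8.209] open 59.8 ff 44.6
 tool axes in board [[1.0, 0.002, -0.002], [0.002, -1.0, 0.001], [-0.002, -0.001, -1.0]] j [0.29, 0.28, -0.38, 2.08, 0.14, 0.81, -1.65]
 turn tool [-0.001  0.002  0.002] | cm cur axes [ 3.076  0.022 -0.09 ] | cm after turn [ 3.076  0.017 -0.083]
```

{"name": "send_rows", "arguments": {"deltas": "0.8 0 0 0 0 0; 0.8 0 0 0 0 0; 0.7 0 0 0 0 0; 0.3 0 0 0 0 0; 0.2 0 0 0 0 0; 0 0 0 0 0 0; 0 0 0 0 0 0; 0 0 0 0 0 0"}}

```text
time: 25.13
eef_pos: [494.8, -8.6, 173.9]
tcp_rot: [3.138, 0.15, -0.001]
force: [-0.2, -0.1, -8.4]
opening: 60.0
finger_force: 44.6
```

{"name": "send_rows", "arguments": {"deltas": "0.1 0 0 0 0 0; 0.1 0 0 0 0 0; 0.1 0 0 0 0 0; 0 0 0 0 0 0; 0 0 0 0 0 0"}}

```text
time: 25.55
eef_pos: [497.8, -8.5, 174.0]
tcp_rot: [3.138, 0.15, -0.002]
force: [-1.3, -0.7, -7.5]
opening: 59.8
finger_force: 44.6
```

{"name": "send_rows", "arguments": {"deltas": "0.1 0 0 0 0 0; 0 0 0 0 0 0; 0 0 0 0 0 0"}}

```text
time: 25.8
eef_pos: [498.5, -8.4, 173.9]
tcp_rot: [3.138, 0.15, -0.003]
force: [-3.2, -0.9, -5.8]
opening: 59.8
finger_force: 44.5
```

```bash
python3 -c "
from h import *
go(-120,-72,170,0)
"
```

```text
t 25.8 board xy [-120.473  -72.207] z 173.9 F [-3.196 -0.894 -5.81 ] open 59.8 ff 44.5
 tool axes in board [[1.0, -0.0, -0.002], [-0.0, -1.0, -0.0], [-0.002, 0.0, -1.0]] j [0.26, 0.33, -0.37, 2.01, 0.16, 0.83, -1.67]
 turn tool [ 0.     0.002 -0.   ] | cm cur axes [ 0.048 -0.021  0.385] | cm after turn [ 0.047 -0.021  0.385]
```

{"name": "send_rows", "arguments": {"deltas": "0 0 0.2 0 0 0; 0 0 0.15 0 0 0; 0.05 0 0 0 0 0; 0 0 0 0 0 0; 0 0 0 0 0 0"}}

```text
time: 26.22
eef_pos: [499.2, -8.4, 170.6]
tcp_rot: [3.138, 0.15, -0.002]
force: [-5.1, -1.5, -1.3]
opening: 60.1
finger_force: 44.6
```

{"name": "send_rows", "arguments": {"deltas": "0 0 0 0 0 0; 0 0 0 0 0 0; 0 0 0 0 0 0; 0 0 0 0 0 0; 0 0 0 0 0 0", "gripper": 9.19}}

```text
time: 26.63
eef_pos: [500.6, -8.0, 171.1]
tcp_rot: [-3.138, -0.151, -0.003]
force: [-0.1, 0.1, 0.1]
opening: 90.9
finger_force: 0.0
```

{"name": "send_rows", "arguments": {"deltas": "0 0 -2 0 0 0; 0 0 -3 0 0 0; 0 0 -2 0 0 0; -2 0 0 0 0 0; -2 0 0 0 0 0; -1.7 0 0 0 0 0; 0 0 0 0 0 0"}}

```text
time: 27.22
eef_pos: [440.6, -14.0, 240.7]
tcp_rot: [3.137, 0.15, -0.001]
force: [-0.1, -0.6, 0.2]
opening: 92.1
finger_force: 0.0
```

{"name": "send_rows", "arguments": {"deltas": "0 0 0 0 0 0; 0 0 0 0 0 0; 0 0 0 0 0 0; 0 0 2 0 0 0; 0 0 2 0 0 0; 0 0 1.5 0 0 0; 0 0 0.7 0 0 0; 0 0 0 0 0 0", "gripper": 2.5}}

```text
time: 27.88
eef_pos: [442.5, -13.4, 177.1]
tcp_rot: [-3.137, -0.151, 0.005]
force: [-0.2, 0.1, 0.5]
opening: 40.7
finger_force: 0.0
```

```bash
python3 -c "
from h import *
go(-161,-72,178,0)
im=camera('side');cv2.imwrite('pics/s8f.png',im[:,:,::-1]);crop('side','s8.png',200,120,200,150,im)
"
```

```text
t 27.88 board xy [-176.69  -71.82] z 177.1 F [-0.23   0.126  0.487] open 40.7 ff 0.0
 tool axes in board [[1.0, 0.0, -0.003], [0.0, -1.0, 0.001], [-0.003, -0.001, -1.0]] j [0.3, 0.24, -0.39, 2.12, 0.12, 0.8, -1.64]
 turn tool [-0.001  0.003  0.   ] | cm cur axes [ 1.569  0.018 -0.099] | cm after turn [ 1.569  0.018 -0.095]
```

{"name": "send_rows", "arguments": {"deltas": "0.5 0 0 0 0 0; 0.5 0 0 0 0 0; 0.5 0 0 0 0 0; 0.5 0 0 0 0 0; 0.6 0 0 0 0 0; 0.6 0 0 0 0 0; 0.6 0 0 0 0 0; 0.6 0 0 0 0 0"}}

```text
time: 28.6
eef_pos: [487.7, -9.4, 178.7]
tcp_rot: [3.138, 0.15, 0.001]
force: [-2.9, 0.4, 3.2]
opening: 25.1
finger_force: 1.2
```

{"name": "send_rows", "arguments": {"deltas": "0.4 0 0 0 0 0; 0.4 0 0 0 0 0; 0.4 0 0 0 0 0; 0.4 0 0 0 0 0; 0.4 0 0 0 0 0; 0.4 0 0 0 0 0; 0.4 0 0 0 0 0; 0.4 0 0 0 0 0"}}

```text
time: 29.27
eef_pos: [519.1, -6.4, 178.5]
tcp_rot: [-3.138, -0.15, -0.0]
force: [-0.1, -0.8, -0.4]
opening: 25.3
finger_force: 0.0
```

{"name": "send_rows", "arguments": {"deltas": "0.2 0 0 0 0 0; 0.2 0 0 0 0 0; 0 0 0 0 0 0; 0 0 0 0 0 0; 0 0 0 0 0 0; 0 0 0 0 0 0; 0 0 0 0 0 0; 0 0 0 0 0 0"}}

```text
time: 29.93
eef_pos: [522.5, -6.0, 178.6]
tcp_rot: [3.138, 0.15, 0.0]
force: [-0.7, 0.6, -0.3]
opening: 24.9
finger_force: 0.0
```

{"name": "send_rows", "arguments": {"deltas": "-1 -2 0 0 0 0; -2 -2 0 0 0 0; -2 -2 0 0 0 0; -2 -1.3 0 0 0 0; -1.5 0 0 0 0 0; 0 0 0 0 0 0; 0 0 0 0 0 0; 0 0 0 0 0 0"}}

```text
time: 30.6
eef_pos: [432.1, 58.3, 178.9]
tcp_rot: [-3.138, -0.149, -0.002]
force: [0.3, -0.2, -1.0]
opening: 25.0
finger_force: 0.0
```

```bash
python3 -c "
from h import *
go(-180,0,40,0)
im=camera('side');crop('side','s9.png',200,120,200,150,im)
im=camera('top');crop('top','t9.png',190,140,200,130,im);cv2.imwrite('pics/t9f.png',im[:,:,::-1])
"
```

```text
t 30.6 board xy [-180.159    0.554] z 178.9 F [ 0.273 -0.23  -1.009] open 25.0 ff 0.0
 tool axes in board [[1.0, -0.001, 0.001], [-0.001, -1.0, -0.0], [0.001, 0.0, -1.0]] j [0.17, 0.23, -0.43, 2.14, 0.13, 0.8, -1.81]
 turn tool [ 0.    -0.001 -0.001] | cm cur axes [-0.005  0.055 13.893] | cm after turn [ 0.016  0.055 13.893]
```

View pics/s9.png

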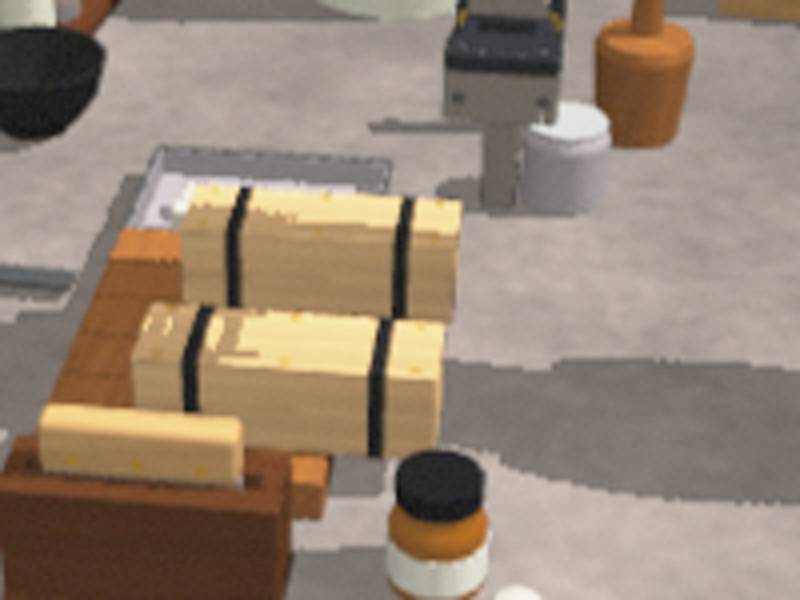

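Both moulds lie flat, overhanging by about 40 mm. I'll touch the board's edge between them to calibrate flush.

{"name": "send_rows", "arguments": {"deltas": "0 0 3 0 0 0; 0 0 3 0 0 0; 0 0 3 0 0 0; 0 0 2.5 0 0 0; 0 0 1.5 0 0 0; 0 0 0.6 0 0 0; 0 0 0 0 0 0; 0 0 0 0 0 0"}}

```text
time: 31.37
eef_pos: [431.6, 58.6, 42.7]
tcp_rot: [-3.138, -0.15, -0.0]
force: [-0.2, -0.9, -0.4]
opening: 24.9
finger_force: 0.0
```

{"name": "send_rows", "arguments": {"deltas": "1.5 0 0 0 0 0; 1.8 0 0 0 0 0; 1.8 0 0 0 0 0; 1.2 0 0 0 0 0; 0.7 0 0 0 0 0; 0 0 0 0 0 0; 0 0 0 0 0 0; 0 0 0 0 0 0"}}

```text
time: 32.03
eef_pos: [499.9, 65.0, 42.9]
tcp_rot: [3.138, 0.15, -0.001]
force: [0.4, -0.2, -0.4]
opening: 24.8
finger_force: 0.0
```

```bash
python3 -c "
from h import *
go(-100,0,43,0)
"
```

```text
t 32.03 board xy [-112.053    0.759] z 42.9 F [ 0.407 -0.175 -0.42 ] open 24.8 ff 0.0
 tool axes in board [[1.0, -0.0, -0.0], [-0.0, -1.0, -0.0], [-0.0, 0.0, -1.0]] j [0.06, 0.56, -0.32, 2.06, 0.31, 0.57, -1.95]
 turn tool [ 0.  0. -0.] | cm cur axes [ 1.205  0.076 -0.015] | cm after turn [ 1.205  0.076 -0.015]
```

{"name": "send_rows", "arguments": {"deltas": "0.5 0 0 0 0 0; 0.2 0 0 0 0 0; 0.1 0 0 0 0 0; 0 0 0 0 0 0; 0 0 0 0 0 0"}}

```text
time: 32.45
eef_pos: [508.5, 66.0, 42.5]
tcp_rot: [3.138, 0.15, -0.0]
force: [-0.1, 0.3, 0.2]
opening: 24.9
finger_force: 0.0
```

{"name": "send_rows", "arguments": {"deltas": "0.1 0 0 0 0 0; 0.1 0 0 0 0 0; 0 0 0 0 0 0; 0 0 0 0 0 0"}}

```text
time: 32.78
eef_pos: [510.6, 66.2, 42.5]
tcp_rot: [3.138, 0.15, -0.0]
force: [0.2, -0.2, 0.2]
opening: 24.9
finger_force: 0.0
```

{"name": "send_rows", "arguments": {"deltas": "0.1 0 0 0 0 0; 0 0 0 0 0 0; 0 0 0 0 0 0"}}

```text
time: 33.03
eef_pos: [510.7, 66.2, 42.4]
tcp_rot: [3.138, 0.151, -0.003]
force: [-3.6, 0.2, 1.9]
opening: 24.8
finger_force: 1.8
```

{"name": "send_rows", "arguments": {"deltas": "0.1 0 0 0 0 0; 0 0 0 0 0 0; 0 0 0 0 0 0"}}

```text
time: 33.28
eef_pos: [510.8, 66.2, 42.3]
tcp_rot: [3.137, 0.151, -0.006]
force: [-5.5, 0.0, 5.7]
opening: 24.8
finger_force: 3.0
```

{"name": "send_rows", "arguments": {"deltas": "-1.5 0 0 0 0 0; -2 0 0 0 0 0; -2 0 0 0 0 0; -2 0 0 0 0 0; -1.2 0 -1 0 0 0; 0 -1 -2 0 0 0; 0 0 0 0 0 0; 0 0 0 0 0 0"}}

```text
time: 33.95
eef_pos: [426.7, 68.5, 73.5]
tcp_rot: [-3.137, -0.151, -0.007]
force: [-0.9, -0.8, 0.0]
opening: 25.1
finger_force: 0.0
```

{"name": "send_rows", "arguments": {"deltas": "0 -2 0 0 0 0; 0 -2 0 0 0 0; 0 -2 0 0 0 0; 0 -0.9 0 0 0 0; 0 0 0 0 0 0; 0 0 0 0 0 0; 1 0 0 0 0 0; 0 0 0 0 0 0"}}

```text
time: 34.62
eef_pos: [430.7, 136.7, 72.6]
tcp_rot: [-3.138, -0.146, -0.003]
force: [0.7, 0.6, 0.7]
opening: 24.7
finger_force: 0.0
```

```bash
python3 -c "
from h import *
go(-101.2,79.5,73,0)
im=camera('top');crop('top','ta.png',220,180,110,82,im)
"
```

```text
t 34.62 board xy [-174.023   78.697] z 72.6 F [0.727 0.567 0.676] open 24.7 ff 0.0
 tool axes in board [[1.0, -0.003, 0.002], [-0.003, -1.0, -0.0], [0.002, 0.0, -1.0]] j [-0.07, 0.44, -0.36, 2.17, 0.29, 0.57, -2.12]
 turn tool [ 0.    -0.002 -0.003] | cm cur axes [ 7.282 -0.1   -0.026] | cm after turn [ 7.282 -0.08  -0.039]
```

View pics/t9.png

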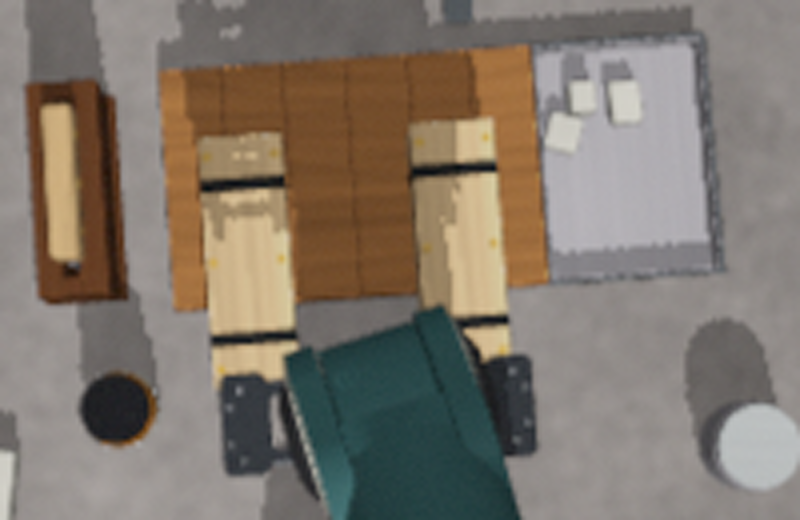

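Both moulds are parallel to the board, with foot ends about 50 mm short. Pushing mould 1.

{"name": "send_rows", "arguments": {"deltas": "0.8 -0.05 0 0 0 0; 1 -0.05 0 0 0 0; 1 0 0 0 0 0; 1 0 0 0 0 0; 1 0 0 0 0 0; 1 0 0 0 0 0; 0.6 0 0 0 0 0; 0.2 0 0 0 0 0"}}

```text
time: 35.33
eef_pos: [493.8, 144.6, 72.2]
tcp_rot: [3.137, 0.149, -0.005]
force: [-8.2, -1.1, 6.7]
opening: 24.9
finger_force: 4.3
```

{"name": "send_rows", "arguments": {"deltas": "0.1 0 0 0 0 0; 0.1 0 0 0 0 0; 0.1 0 0 0 0 0; 0 0 0 0 0 0; 0 0 0 0 0 0; 0 0 0 0 0 0"}}

```text
time: 35.83
eef_pos: [495.3, 144.7, 72.2]
tcp_rot: [3.137, 0.15, -0.007]
force: [-5.7, 0.1, 4.1]
opening: 24.9
finger_force: 3.6
```

```bash
python3 -c "
from h import *
go(-101.2,79.5,73,0)
"
```

```text
t 35.83 board xy [-109.011   80.552] z 72.2 F [-5.66   0.1    4.117] open 24.9 ff 3.6
 tool axes in board [[1.0, -0.0, -0.004], [-0.0, -1.0, -0.001], [-0.004, 0.001, -1.0]] j [-0.07, 0.53, -0.35, 2.02, 0.29, 0.65, -2.08]
 turn tool [ 0.001  0.004 -0.   ] | cm cur axes [ 0.781  0.105 -0.085] | cm after turn [ 0.781  0.105 -0.082]
```

{"name": "send_rows", "arguments": {"deltas": "0.15 0 0 0 0 0; 0.15 0 0 0 0 0; 0.15 0 0 0 0 0; 0.15 0 0 0 0 0; 0 0 0 0 0 0; 0 0 0 0 0 0; 0 0 0 0 0 0"}}

```text
time: 36.42
eef_pos: [501.6, 145.4, 72.2]
tcp_rot: [3.137, 0.15, -0.006]
force: [-5.2, -0.9, 3.4]
opening: 24.4
finger_force: 3.1
```

```bash
python3 -c "
from h import *
go(-101.2,79.5,73,0)
"
```

```text
t 36.42 board xy [-102.692   80.576] z 72.2 F [-5.216 -0.872  3.367] open 24.4 ff 3.1
 tool axes in board [[1.0, -0.0, -0.004], [-0.0, -1.0, -0.001], [-0.004, 0.001, -1.0]] j [-0.06, 0.53, -0.35, 2.01, 0.29, 0.65, -2.08]
 turn tool [ 0.001  0.004 -0.   ] | cm cur axes [ 0.149  0.108 -0.081] | cm after turn [ 0.149  0.108 -0.081]
```

{"name": "send_rows", "arguments": {"deltas": "0.1 0 0 0 0 0; 0.05 0 0 0 0 0; 0 0 0 0 0 0; 0 0 0 0 0 0; 0 0 0 0 0 0"}}

```text
time: 36.83
eef_pos: [502.7, 145.4, 72.2]
tcp_rot: [3.137, 0.15, -0.007]
force: [-7.1, -1.1, 4.6]
opening: 24.7
finger_force: 3.7
```

```bash
python3 -c "
from h import *
go(-101.2,79.5,73,0)
"
```

```text
t 36.83 board xy [-101.527   80.544] z 72.2 F [-7.13  -1.065  4.567] open 24.7 ff 3.7
 tool axes in board [[1.0, -0.0, -0.004], [-0.0, -1.0, -0.001], [-0.004, 0.001, -1.0]] j [-0.06, 0.53, -0.35, 2.0, 0.29, 0.65, -2.08]
 turn tool [ 0.001  0.004 -0.   ] | cm cur axes [ 0.032  0.104 -0.083] | cm after turn [ 0.033  0.104 -0.083]
```

{"name": "send_rows", "arguments": {"deltas": "-1.5 0 0 0 0 0; -2 0 0 0 0 0; -2 0 0 0 0 0; -2 0 0 0 0 0; -0.8 1 0 0 0 0; 0 2.5 0 0 0 0; 0 3 0 0 0 0; 0 3 0 0 0 0"}}

```text
time: 37.5
eef_pos: [432.3, 42.1, 72.9]
tcp_rot: [-3.138, -0.152, -0.003]
force: [1.0, -0.7, -0.2]
opening: 24.9
finger_force: 0.0
```

{"name": "send_rows", "arguments": {"deltas": "0 3 0 0 0 0; 0 2 0 0 0 0; 0 0.7 0 0 0 0; 0 0 0 0 0 0; 0 0 0 0 0 0; 0 0 0 0 0 0"}}

```text
time: 38.0
eef_pos: [436.7, -12.0, 72.6]
tcp_rot: [-3.137, -0.153, -0.001]
force: [0.9, 0.2, 0.7]
opening: 25.0
finger_force: 0.0
```

```bash
python3 -c "
from h import *
go(-101.2,-72,73,0)
"
```

```text
t 38.0 board xy [-182.356  -69.812] z 72.6 F [0.854 0.162 0.713] open 25.0 ff 0.0
 tool axes in board [[1.0, 0.002, 0.001], [0.002, -1.0, 0.001], [0.001, -0.001, -1.0]] j [0.25, 0.42, -0.35, 2.21, 0.27, 0.55, -1.78]
 turn tool [-0.001 -0.001  0.002] | cm cur axes [ 8.115  0.232 -0.032] | cm after turn [ 8.116  0.219 -0.037]
```

{"name": "send_rows", "arguments": {"deltas": "0.8 0.1 0 0 0 0; 1 0 0 0 0 0; 1 0 0 0 0 0; 1 0 0 0 0 0; 1 0 0 0 0 0; 1 0 0 0 0 0; 1 0 0 0 0 0; 0.6 0 0 0 0 0"}}

```text
time: 38.67
eef_pos: [509.5, -6.6, 72.1]
tcp_rot: [3.137, 0.152, -0.007]
force: [-5.4, -0.0, 4.5]
opening: 24.8
finger_force: 3.4
```

{"name": "send_rows", "arguments": {"deltas": "0.15 0 0 0 0 0; 0.15 0 0 0 0 0; 0.15 0 0 0 0 0; 0.15 0 0 0 0 0; 0 0 0 0 0 0; 0 0 0 0 0 0; 0 0 0 0 0 0"}}

```text
time: 39.25
eef_pos: [514.6, -6.2, 72.1]
tcp_rot: [3.138, 0.152, -0.006]
force: [-6.9, -0.3, 3.4]
opening: 25.2
finger_force: 3.0
```

```bash
python3 -c "
from h import *
go(-101.2,-72,73,0)
"
```

```text
t 39.25 board xy [-104.217  -71.509] z 72.1 F [-6.877 -0.291  3.387] open 25.2 ff 3.0
 tool axes in board [[1.0, 0.001, -0.004], [0.001, -1.0, -0.0], [-0.004, 0.0, -1.0]] j [0.22, 0.52, -0.34, 2.03, 0.28, 0.64, -1.77]
 turn tool [0.    0.004 0.001] | cm cur axes [ 0.301  0.049 -0.094] | cm after turn [ 0.302  0.049 -0.093]
```

{"name": "send_rows", "arguments": {"deltas": "0.1 0 0 0 0 0; 0.1 0 0 0 0 0; 0.1 0 0 0 0 0; 0 0 0 0 0 0; 0 0 0 0 0 0; 0 0 0 0 0 0"}}

```text
time: 39.75
eef_pos: [517.4, -6.0, 72.0]
tcp_rot: [3.138, 0.152, -0.007]
force: [-5.8, -0.3, 3.2]
opening: 25.2
finger_force: 3.3
```

```bash
python3 -c "
from h import *
go(-101.2,-72,73,0)
"
```

```text
t 39.75 board xy [-101.419  -71.587] z 72.0 F [-5.751 -0.253  3.22 ] open 25.2 ff 3.3
 tool axes in board [[1.0, 0.001, -0.004], [0.001, -1.0, -0.0], [-0.004, 0.0, -1.0]] j [0.22, 0.53, -0.34, 2.02, 0.28, 0.65, -1.77]
 turn tool [0.    0.004 0.001] | cm cur axes [ 0.021  0.041 -0.097] | cm after turn [ 0.022  0.041 -0.097]
```

Back away and up, then look at the result.

{"name": "send_rows", "arguments": {"deltas": "-1.5 0 0 0 0 0; -2 0 0 0 0 0; -2 0 0 0 0 0; -1.5 0 -1 0 0 0; 0 0 -3 0 0 0; 0 0 -3.5 0 0 0; 0 0 -3.5 0 0 0; 0 0 -3.5 0 0 0"}}

```text
time: 40.42
eef_pos: [450.2, -12.3, 219.5]
tcp_rot: [-3.137, -0.152, -0.002]
force: [0.9, -0.9, 0.6]
opening: 25.0
finger_force: 0.0
```

{"name": "send_rows", "arguments": {"deltas": "0 3 -2 0 0 0; 0 3.5 0 0 0 0; 0 3.5 0 0 0 0; 0 3.5 0 0 0 0; 0 3.5 0 0 0 0; 0 3.5 0 0 0 0; 0 0 0 0 0 0; 0 0 0 0 0 0"}}

```text
time: 41.08
eef_pos: [469.7, -218.9, 237.5]
tcp_rot: [3.138, 0.145, 0.002]
force: [-0.4, 1.1, 0.0]
opening: 25.1
finger_force: 0.0
```

```bash
python3 -c "
from h import *
im=camera('top');crop('top','tb.png',190,140,200,130,im)
st()
"
```

```text
t 41.13 board xy [-169.077 -277.065] z 237.5 F [-0.086  0.093  0.061] open 24.9 ff 0.0
 tool axes in board [[1.0, -0.001, 0.001], [-0.001, -1.0, 0.0], [0.001, -0.0, -1.0]] j [0.62, 0.27, -0.3, 1.91, 0.09, 0.97, -1.19]
```

View pics/tb.png

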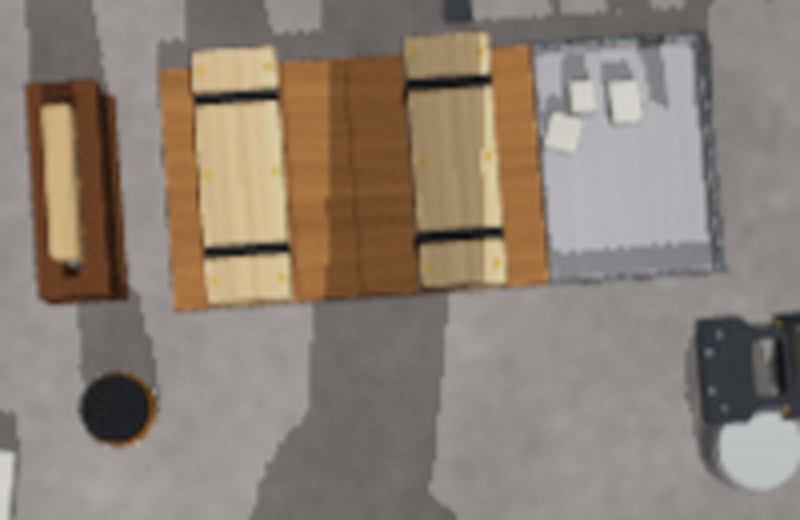

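```bash
python3 - <<'E'
from h import *
def W(x,y,z): return w2b(*at("top",190+(x+.5)/4-.5,140+(y+.5)/4-.5,z)[:2])
for n,L in(("m1",[(209,303),(291,298),(193,53),(276,46)]),("m2",[(422,290),(507,283),(405,38),(489,33)])): print(n,[W(*p,88).round(1) for p in L])
print("edge",[W(*p,28).round(1) for p in[(175,309),(548,283)]])
E
```

```text
m1 [array([-90.7, 110.1]), array([-91.3,  51.9]), array([ 89. , 109.7]), array([90. , 50.1])]
m2 [array([-92.2, -41.3]), array([ -91.5, -102.1]), array([ 89.5, -42.6]), array([  89.1, -103.1])]
edge [array([-89.2, 139.1]), array([ -89.5, -138.7])]
```

```bash
python3 -c "
from bench import env
print(env.finish_job())"
```

```text
the job is handed in; nothing more can be done
None
```

The job is handed in; the hand-in call gave no verdict. All three trimmings are in the tray, the scraper is back in its rack, and both moulds lie flat and straight on the board, flush with the near edge to about 1–2 mm by camera. The jar, tin, mallet and bust were left alone.

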